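Tighten the watch-case clamp to the click

ROBOT

A 6-joint arm with a two-finger parallel gripper is mounted at the origin on the work surface. World frame = base frame: x ahead of the robot, y to its left, z up, the work surface at z = 0. Lengths are in m, angles in rad, forces in N, time in s.
With the tool pointing down it reaches from about 0.375 to 0.9 m from the base axis. Payload 3.1 kg.
Tool frame: the origin (TCP) lies midway between the tips of the shut fingers; the grasp point (between the pads) lies 19 mm behind it (manip.grasp_offset is the distance from the TCP to the grasp point, in m); z points along the fingers, y is the line along which they close (so a half turn about z gives the same grasp; the last joint's range is limited). The gripper opens to 85 mm and grips with 20 to 120 N. Pads are 22 mm wide; open, the fingers measure 114 mm over their backs; the gripper's body (76 mm by 85 mm) begins 54 mm behind the grasp point. The pads swing forward as they close: fully open they stand 13 mm farther back than shut.
Start: joints at [1.103, 0.527, 1.433, -0, 1.181, -0.178], TCP at [0.179, 0.599, 0.21] pointing down, gripper open.
Joint ranges: [-3.08, 3.08], [-0.75, 2.2], [0.22, 2.44], [-1.43, 4.57], [0, 2.65], [-2.85, 2.85]. Speed limits (rad/s): [2.79, 2.79, 3.14, 3.14, 3.14, 3.14].

INTERFACE

Orientations are given as a unit quaternion [x, y, z, w].
In Python, from station import sensors, cams, order, manip gives the robot as it stands.
- The arm moves only by the tool move_arm, never from a script. Its argument "targets" is a list of rows, each an object of numbers: "dx", "dy", "dz": the shift along the world's x, y, z normalised to -1 to 1, where 1 is 25 mm; "rx", "ry", "rz": the turn, a rotation vector about the world's x, y, z normalised to -1 to 1, where 1 is 30 degrees. A call has exactly 10 rows; each row shifts and turns the commanded pose from where the row before left it; what a row does not reach is not made up. A row lasts 1/8 s, in which the tool goes at most 62.5 mm and 10.7 degrees, less where a joint would pass 70% of its speed; a pose out of reach is approached as far as the arm can. A call with a number of a shift or a turn outside -1 to 1 is refused whole. A call with a gripper value outside its range is refused whole. "claw" is the opening in per cent of the stroke, from 0 (shut) to 100 (fully open), set as the call begins (left out, the last holds). The fingers move at their own pace and stop on an object; "newtons" is the grip in N (left out, the last holds). Time passes only in rows, so rows that do not move let the fingers close, or fill a call up. It gives the time, the measured TCP pose, the force, the opening and the grip force at its end, in the units of the state.
- sensors.sense(): the state, without advancing time (a new reading comes with each control period).
- cams.snapshot(name): name is "scene" or "side" or "wrist"; returns the picture (480x640x3 uint8, red, green, blue); there is no depth.
- cams.camera_model(name): a dict with "fx", "fy", "cx", "cy" (pixels), "distortion" ([k1, k2, p1, p2, k3] as OpenCV has them; the pictures are not rectified), "extrinsics" (4x4, takes a point from world to camera coordinates). Camera axes: x right, y down, z forward; pixel columns grow to the right and rows downward; lengths in m; the calibration is good to about 2 mm. A picture is of the moment at which its call begins: read the wrist's pose just before it. camera_model takes no time and is no camera call; for the wrist camera it gives the pose at the moment of the call.
- order.sign_off(): hands the job in; it is judged then, once.
The state is a dict: "t": time; "q": joint angles; "qd": joint speeds; "tau": joint torques, N m; "tcp_pos": TCP position; "tool_rot": TCP orientation; "force": force on the tool from outside, world axes, zero at the start; "ft_torque": the same for the moment, N m; "finger_gap": opening from 0.0 (shut) to 1.0 (fully open); "gripper_force": force on a finger pad.
Only numpy, scipy, OpenCV 4.12 (cv2) and the standard library are available. Lean on these libraries where they do the work, as an engineer would, in place of code of your own. Each camera call takes 0.05 s, during which the arm holds its last target. There are 200 camera calls.

TASK

Fit the click wrench down over the square nut of the watch-case clamp and turn it clockwise (seen from above) until the wrench gives at its set torque. Stop there without forcing the handle on past the click, ease off, and let go with the wrench left fully down on the tightened nut; press lightly and leave the other things on the bench where they are.

Things in the scene. Friction and masses are not known exactly. Their poses are not given: they have to be found in the camera images.
- wrench: Click wrench's steel socket, 40 mm square, 18 high, with a 30 mm square through hole, chamfered. Origin: centre of its underside, z up its axis. A dark clutch ring (68 mm across, 18 high) round it carries the handle, which points along the socket's +x when joint handle is 0. 174 mm from axis to end, about 0.3 kg, balance point 18 mm from it; starts flat on the bench, underside at height 0.
- wrench_grip (a point): Middle of the wrench's black rubber grip, 105 mm out from the socket axis, 12 mm above the wrench's underside. The grip is a bar 20 mm wide, 18 mm high (3 to 21 mm above the underside), 94 mm long (60 to 154 mm from the axis). x points outward along the handle, z up.
- handle (a joint): Wrench's breakaway joint, the angle (rad) of handle about the socket's axis past the socket, growing clockwise seen from above, one way only. A spring holds it at 0 (within 0.03) up to 1.0 N m (9.5 N if pushed sideways at mid grip); then it gives at nearly flat torque (1.1 N m at 0.2 rad). 0.10 is a clear click; past 0.32 it is strained; stop 0.45. Springs back when eased off.
- nut_seat (a point): Centre of the top of the nut's round flange (64 mm across), on its upright axis, 58 mm above the bench; the wrench's underside rests here when fully down. On it stand the square nut, 28 mm square, 14 mm high, then a 24.5 mm square lead-in 4 mm high and a round stud end flush with it. x, y are square to the flats and turn with the nut; z up.
- nut (a joint): Angle (rad) of the clamp nut, growing clockwise seen from above. It starts between 0 and 0.35, turns with a light drag of 0.12 N m and, some 0.4 to 0.9 rad farther on, goes tight all at once; where is not given and must be felt.
- fixture: Clamp fixture fixed to the bench: dark steel plate 150 x 84 x 14 mm from 53 mm behind the nut's axis (-x) to 97 mm ahead (+x), with a strap (top 52 mm high, to 69 mm along +x) over a round watch case. Only the nut stands above 52 mm. Origin: on the bench under the nut's axis.
- loupe: Bystander: black eyeglass loupe, 34 mm across, 30 mm high, origin under its centre.
- jar: Bystander: small glass jar with metal lid, 44 mm across, 45 mm high, origin under its centre.
- parts_tray: Bystander: grey divided tray, 80 x 100 x 22 mm, origin under its centre.
- driver: Bystander: screwdriver 150 mm long lying on the bench, origin under its middle.

How it is judged:
On the way, in this order (a step that is already met when the one before it is completed fails the run):
1. the wrench is fully down over the nut (horizontal distance between wrench and nut_seat below 0.005 m and z of wrench in the frame of nut_seat below 0.005 m and angle between wrench's own z axis and vertical below 0.12 rad), for 0.2 s.
2. with the wrench down on the nut, its breakaway joint has given (0.10 rad or more) (value of joint handle above 0.1 rad and horizontal distance between wrench and nut_seat below 0.006 m and z of wrench in the frame of nut_seat below 0.007 m), for 0.1 s.
At the end, for the whole second after the job is handed in: The wrench rests on the nut, within 5 mm of its axis, within 6 mm of fully down and tilted less than 0.12 rad, its breakaway joint sprung back (below 0.06 rad), at rest; the nut is still tight, not turned back (horizontal distance between wrench and nut_seat below 0.005 m and z of wrench in the frame of nut_seat below 0.006 m and angle between wrench's own z axis and vertical below 0.12 rad and value of joint handle below 0.06 rad and value of joint nut above 0.55 rad and linear speed of wrench below 0.02 m/s); the robot touches nothing.
It fails at once if the wrench handle is forced past the click (breakaway joint beyond 0.32 rad) (value of joint handle above 0.32 rad).
It fails at once if the wrench bears on the nut or the fixture with over 110 N in all (the turning itself takes about 65) (contact force between wrench and fixture above 110 N).
It fails at once if the loupe, jar, parts tray or screwdriver is moved more than 20 mm (distance of any of loupe, jar, parts_tray, driver from where it was at the start of the episode above 0.02 m).
It also fails if it takes over 59 s, if anything falls off the work surface, if the arm or the gripper's body presses on something with over 40 N, if the wrist force passes 120 N, or if a joint passes its speed limit or range.

## Working session

There is one attempt and no reset: what is moved stays moved. The work goes in short steps, Python scripts to look and compute and a tool call to move; the robot and the scene stay as the last step left them, time stands still between calls to the robot, and variables do not carry over. Pictures are saved under pics/ and viewed, at most 10 in all, crops included, and the job is handed in when it is done.

Besides the shell and the picture viewer there is one more tool, called after "Call:" by a JSON object that holds its "fn" and its "kwargs". move_arm: Moves the arm, as the interface text tells. Scaled input: -1 to 1 covers 25 mm each way for a shift and 30 degrees each way for a turn. Its arguments: {"type":"object","properties":{"targets":{"type":"array"},"claw":{"type":"number"},"newtons":{"type":"number"}},"required":["targets"]}

```bash
mkdir -p pics; ls
python3 - <<'E'
from station import sensors, cams, order, manip
import cv2
for n in("scene","side"):
    cv2.imwrite(f"pics/{n}0.png",cams.snapshot(n)[:,:,::-1])
    m=cams.camera_model(n);print(n,m)
print(sensors.sense(),[a for a in dir(manip) if a[0]!='_'])
E
```

```text
pics
scene {'fx': 467.1320679611534, 'fy': 467.1320679611534, 'cx': 313.4465319231828, 'cy': 235.62131920994284, 'distortion': array([-0.0752492,  0.       ,  0.       ,  0.       ,  0.       ]), 'extrinsics': array([[ 0.67000066,  0.74215833, -0.01732442, -0.43682395],
       [ 0.52173906, -0.48735688, -0.70019399, -0.25265409],
       [-0.52809797,  0.46009161, -0.71374242,  1.28556895],
       [ 0.        ,  0.        ,  0.        ,  1.        ]])}
side {'fx': 448.3523463966795, 'fy': 448.3523463966795, 'cx': 320.45163784553824, 'cy': 234.05510854044735, 'distortion': array([-0.05124492,  0.        ,  0.        ,  0.        ,  0.        ]), 'extrinsics': array([[-0.98571977, -0.16835987, -0.00338795,  0.62146822],
       [-0.08950305,  0.54085572, -0.83633982,  0.07747575],
       [ 0.14263846, -0.82409347, -0.5482009 ,  0.7966125 ],
       [ 0.        ,  0.        ,  0.        ,  1.        ]])}
{'t': 0.1, 'q': array([ 1.10250894e+00,  5.28374915e-01,  1.43376650e+00, -3.24131891e-05,
        1.18144711e+00, -1.78493220e-01]), 'qd': array([-0.00058574, -0.00455388, -0.00308506,  0.00128942, -0.00070351,
       -0.00077471]), 'tau': array([-6.66707615e-05, -4.43310535e+01, -1.78586555e+01, -2.85365631e-04,
        3.96961783e-03, -8.15963062e-06]), 'tcp_pos': array([0.17825472, 0.59831513, 0.20913293]), 'tool_rot': array([ 1.44384418e-01,  9.89521169e-01, -9.50968493e-04, -3.02916199e-04]), 'force': array([ 0.52414797, -0.39618744,  1.29269985]), 'ft_torque': array([-0.02674654,  0.07628895, -0.00574959]), 'gripper_force': 0.0, 'finger_gap': 0.9998408062187069} ['PlanningError', 'grasp_offset']
```

View pics/scene0.png

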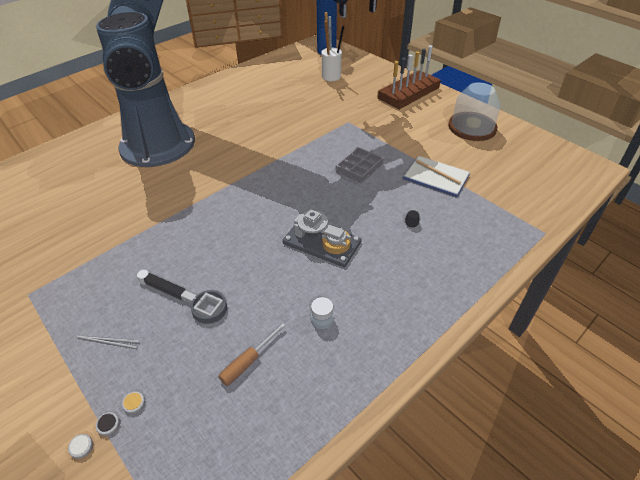

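View pics/side0.png

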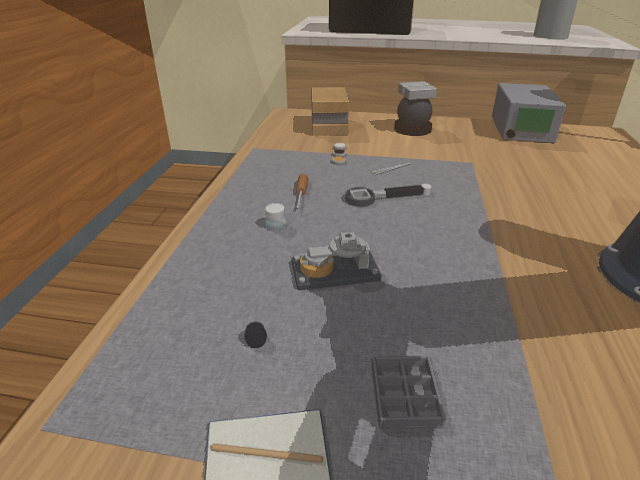

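The scene picture shows the wrench ring at about (209,305) with its handle end at (142,274). The nut is near (313,215), the fixture plate's corners are (284,240), (345,264) and (361,240), the jar is at (321,312) and the driver at (255,355). The side picture shows the wrench at (361,196)–(428,189) and the nut at (348,238).

```bash
cat > h.py <<'E'
from station import sensors, cams, order, manip
import cv2, numpy as np
from scipy.spatial.transform import Rotation as R
def ray(m,uv):
    K=np.array([[m['fx'],0,m['cx']],[0,m['fy'],m['cy']],[0,0,1]])
    p=cv2.undistortPoints(np.array([[uv]],float),K,np.array(m['distortion'])).ravel()
    E=np.array(m['extrinsics']);d=E[:3,:3].T@np.r_[p,1];c=-E[:3,:3].T@E[:3,3]
    return c,d
def w(m,uv,z):
    c,d=ray(m,uv);return c+d*(z-c[2])/d[2]
def px(m,P):
    E=np.array(m['extrinsics']);K=np.array([[m['fx'],0,m['cx']],[0,m['fy'],m['cy']],[0,0,1]])
    return cv2.projectPoints(np.atleast_2d(P).astype(float),cv2.Rodrigues(E[:3,:3])[0],E[:3,3],K,np.array(m['distortion']))[0].reshape(-1,2)
E
python3 - <<'E'
from h import *
s=cams.camera_model("scene");d=cams.camera_model("side")
for n,a,b,z in[("sock",(209,305),(361,195),.018),("end",(142,274),(428,188),.012),("nut",(313,214),(348,236),.074),("jar",(321,304),(275,210),.045),("loupe",(413,213),(256,327),.03),("drv",(255,355),(301,190),.01)]:
    print(n,w(s,a,z).round(3),w(d,b,z).round(3))
for uv in[(284,240),(345,264),(361,240)]:print(w(s,uv,.014).round(3))
E
```

```text
sock [ 0.576 -0.197  0.018] [ 0.568 -0.186  0.018]
end [ 0.413 -0.255  0.012] [ 0.415 -0.258  0.012]
nut [0.569 0.076 0.074] [0.569 0.072 0.074]
jar [ 0.732 -0.053  0.045] [ 0.732 -0.043  0.045]
loupe [0.681 0.271 0.03 ] [0.681 0.268 0.03 ]
drv [ 0.716 -0.195  0.01 ] [ 0.712 -0.203  0.01 ]
[0.538 0.018 0.014]
[0.675 0.066 0.014]
[0.65  0.139 0.014]
```

Call:
{"fn": "move_arm", "kwargs": {"targets": [{"dx": 0.5,"dy": -0.85,"rz": 0.13},{"dx": 0.5,"dy": -0.85,"rz": 0.13},{"dx": 0.5,"dy": -0.85,"rz": 0.13},{"dx": 0.5,"dy": -0.85,"rz": 0.13},{"dx": 0.5,"dy": -0.85,"rz": 0.13},{"dx": 0.5,"dy": -0.85,"rz": 0.13},{"dx": 0.5,"dy": -0.85,"rz": 0.13},{"dx": 0.5,"dy": -0.85,"rz": 0.13},{"dx": 0.5,"dy": -0.85,"rz": 0.13},{"dx": 0.5,"dy": -0.85,"rz": 0.1}]}}

```text
schema error: expected keys dx, dy, dz, rx, ry, rz
```

Run:
```python
from h import *
s=sensors.sense();m=cams.camera_model("wrist");E=m['extrinsics']
T=R.from_quat(s['tool_rot']).as_matrix()
print(s['tcp_pos'],T.round(3),m['fx'],m['distortion'])
print("cam in tool",T.T@(-E[:3,:3].T@E[:3,3]-s['tcp_pos']),(E[:3,:3]@T).round(3))
```

```text
[0.17825472 0.59831513 0.20913293] [[-0.958  0.286 -0.001]
 [ 0.286  0.958 -0.002]
 [ 0.    -0.002 -1.   ]] 409.3683033661613 [-0.09092791  0.          0.          0.          0.        ]
cam in tool [ 0.07039399  0.00032887 -0.16500311] [[ 0.001  1.    -0.001]
 [-0.961  0.    -0.276]
 [-0.276  0.001  0.961]]
```

Call:
{"fn": "move_arm", "kwargs": {"targets": [{"dx": 0.66,"dy": -1,"dz": 0,"rx": 0,"ry": 0,"rz": 0.053},{"dx": 0.66,"dy": -1,"dz": 0,"rx": 0,"ry": 0,"rz": 0.053},{"dx": 0.66,"dy": -1,"dz": 0,"rx": 0,"ry": 0,"rz": 0.053},{"dx": 0.66,"dy": -1,"dz": 0,"rx": 0,"ry": 0,"rz": 0.053},{"dx": 0.66,"dy": -1,"dz": 0,"rx": 0,"ry": 0,"rz": 0.053},{"dx": 0.66,"dy": -1,"dz": 0,"rx": 0,"ry": 0,"rz": 0.053},{"dx": 0.66,"dy": -1,"dz": 0,"rx": 0,"ry": 0,"rz": 0.053},{"dx": 0.66,"dy": -1,"dz": 0,"rx": 0,"ry": 0,"rz": 0.053},{"dx": 0.66,"dy": -1,"dz": 0,"rx": 0,"ry": 0,"rz": 0.053},{"dx": 0.66,"dy": -1,"dz": 0,"rx": 0,"ry": 0,"rz": 0.053}]}}

```text
t: 1.35
tcp_pos: [0.3437, 0.3479, 0.2098]
tool_rot: [0.006, 1.0, -0.0, -0.0]
force: [0.6, -0.6, -0.6]
finger_gap: 1.004
gripper_force: 0.0
```

Call:
{"fn": "move_arm", "kwargs": {"targets": [{"dx": 0.66,"dy": -1,"dz": 0,"rx": 0,"ry": 0,"rz": 0.053},{"dx": 0.66,"dy": -1,"dz": 0,"rx": 0,"ry": 0,"rz": 0.053},{"dx": 0.66,"dy": -1,"dz": 0,"rx": 0,"ry": 0,"rz": 0.053},{"dx": 0.66,"dy": -1,"dz": 0,"rx": 0,"ry": 0,"rz": 0.053},{"dx": 0.66,"dy": -1,"dz": 0,"rx": 0,"ry": 0,"rz": 0.053},{"dx": 0.66,"dy": -1,"dz": 0,"rx": 0,"ry": 0,"rz": 0.053},{"dx": 0.66,"dy": -1,"dz": 0,"rx": 0,"ry": 0,"rz": 0.053},{"dx": 0.66,"dy": -1,"dz": 0,"rx": 0,"ry": 0,"rz": 0.053},{"dx": 0.66,"dy": -1,"dz": 0,"rx": 0,"ry": 0,"rz": 0.053},{"dx": 0.2,"dy": -1,"dz": 0,"rx": 0,"ry": 0,"rz": 0.053}]}}

```text
t: 2.6
tcp_pos: [0.498, 0.0979, 0.2097]
tool_rot: [-0.133, 0.991, -0.0, 0.0]
force: [-1.5, 0.1, -0.2]
finger_gap: 1.001
gripper_force: 0.0
```

Run:
```python
from h import *
s=sensors.sense();m=cams.camera_model("wrist");im=cams.snapshot("wrist")
np.save("nutE.npy",m['extrinsics']);print(s['t'],s['tcp_pos'],s['qd'].round(3))
cv2.imwrite("pics/w1.png",im[:,:,::-1]);print(px(m,[[.569,.074,.076]]))
```

```text
2.6 [0.49796294 0.09792083 0.20972976] [-0.401 -0.012  0.029  0.     0.002 -0.62 ]
[[259.74030106 294.20974142]]
```

View pics/w1.png

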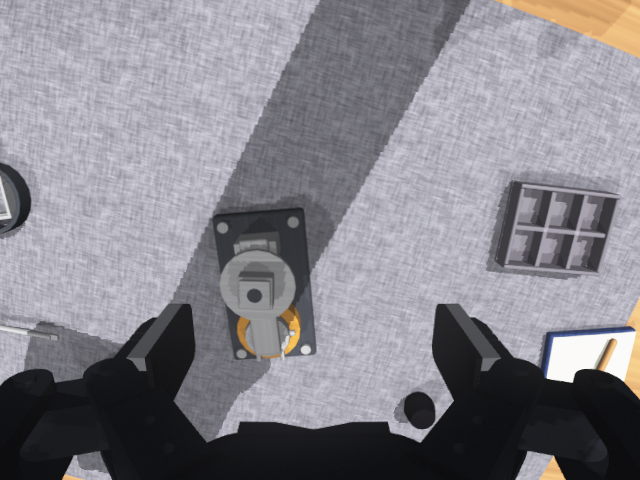

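The wrist picture shows the fixture at about (265,285). The nut's square lead-in is at about (254,294) and the round flange is centred near (257,286). I'll take another with the arm at rest and enlarge it.

Run:
```python
from h import *
cams.snapshot("wrist");cams.snapshot("wrist")
s=sensors.sense();m=cams.camera_model("wrist");im=cams.snapshot("wrist")
np.save("nutE.npy",m['extrinsics']);print(s['t'],s['tcp_pos'],R.from_quat(s['tool_rot']).as_matrix()[:,0],abs(s['qd']).max())
u,v=map(int,px(m,[.569,.074,.07])[0]);x0,y0=u-50,v-50;print(x0,y0)
c=cv2.resize(im[y0:y0+100,x0:x0+100,::-1],None,fx=6,fy=6,interpolation=cv2.INTER_CUBIC)
cv2.imwrite("pics/w2.png",c);cv2.imwrite("pics/w2full.png",im[:,:,::-1])
```

```text
2.75 [0.49699895 0.09816768 0.2096573 ] [-9.65739612e-01 -2.59511716e-01  8.19510729e-04] 0.030944716367604114
210 242
```

View pics/w2.png

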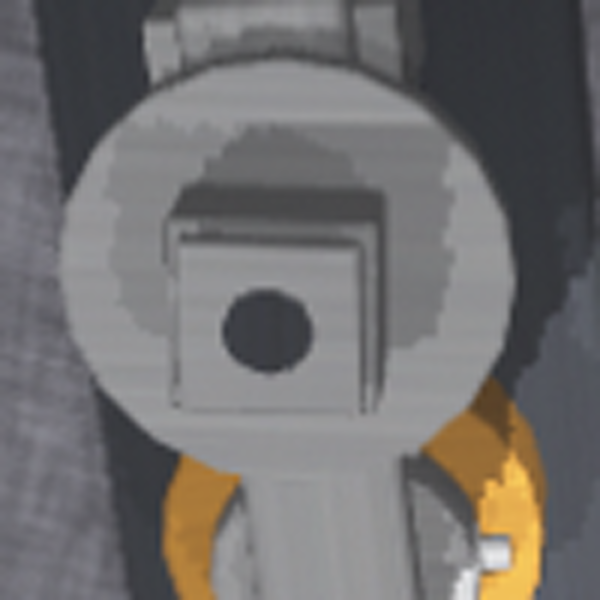

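The enlarged crop shows the lead-in's top corners at (180,238), (360,246), (362,412) and (178,405). The stud is at (267,331), and the flange spans x 62–515 and y 57–475.

Run:
```python
from h import *
m=cams.camera_model("wrist");m['extrinsics']=np.load("nutE.npy")
f=lambda c:(210+(c[0]+.5)/6-.5,242+(c[1]+.5)/6-.5)
C=[(180,238),(360,246),(362,412),(178,405)]
P=[w(m,f(c),.076)[:2] for c in C];print("corner mean",np.mean(P,0),"stud",w(m,f((267,331)),.076)[:2])
for i in range(4):
    d=P[(i+1)%4]-P[i];print(np.hypot(*d).round(4),np.degrees(np.arctan2(d[1],d[0])).round(1)%90)
print("flange",w(m,f((288,266)),.058)[:2])
s=cams.camera_model("scene");d=cams.camera_model("side")
print("scene px",px(s,[.569,.074,.076]),px(d,[.569,.074,.076]))
```

```text
corner mean [0.57029079 0.07043075] stud [0.57105989 0.07021168]
0.0236 12.5
0.0239 13.9
0.0247 12.900000000000006
0.0241 11.300000000000011
flange [0.56920617 0.07027805]
scene px [[312.48301659 213.80807363]] [[348.13972475 235.79582852]]
```

Call:
{"fn": "move_arm", "kwargs": {"targets": [{"dx": 0,"dy": -1,"dz": 0,"rx": 0,"ry": 0,"rz": 0.022},{"dx": 0,"dy": -1,"dz": 0,"rx": 0,"ry": 0,"rz": 0.022},{"dx": 0,"dy": -1,"dz": 0,"rx": 0,"ry": 0,"rz": 0.022},{"dx": 0,"dy": -1,"dz": 0,"rx": 0,"ry": 0,"rz": 0.022},{"dx": 0,"dy": -1,"dz": 0,"rx": 0,"ry": 0,"rz": 0.022},{"dx": 0,"dy": -1,"dz": 0,"rx": 0,"ry": 0,"rz": 0.022},{"dx": 0,"dy": -1,"dz": 0,"rx": 0,"ry": 0,"rz": 0.022},{"dx": 0,"dy": -1,"dz": 0,"rx": 0,"ry": 0,"rz": 0.022},{"dx": 0,"dy": -1,"dz": 0,"rx": 0,"ry": 0,"rz": 0.022},{"dx": 0,"dy": -1,"dz": 0,"rx": 0,"ry": 0,"rz": 0.022}]}}

```text
t: 4.05
tcp_pos: [0.497, -0.1504, 0.2099]
tool_rot: [-0.19, 0.982, 0.0, -0.0]
force: [-0.0, -0.3, -0.2]
finger_gap: 1.003
gripper_force: 0.0
```

Call:
{"fn": "move_arm", "kwargs": {"targets": [{"dx": -0.13,"dy": -1,"dz": -0.5,"rx": 0,"ry": 0,"rz": 0},{"dx": -0.13,"dy": -1,"dz": -0.5,"rx": 0,"ry": 0,"rz": 0},{"dx": -0.13,"dy": -0.8,"dz": -0.5,"rx": 0,"ry": 0,"rz": 0},{"dx": -0.1,"dy": 0,"dz": -0.5,"rx": 0,"ry": 0,"rz": 0},{"dx": 0,"dy": 0,"dz": 0,"rx": 0,"ry": 0,"rz": 0},{"dx": 0,"dy": 0,"dz": 0,"rx": 0,"ry": 0,"rz": 0},{"dx": 0,"dy": 0,"dz": 0,"rx": 0,"ry": 0,"rz": 0},{"dx": 0,"dy": 0,"dz": 0,"rx": 0,"ry": 0,"rz": 0},{"dx": 0,"dy": 0,"dz": 0,"rx": 0,"ry": 0,"rz": 0},{"dx": 0,"dy": 0,"dz": 0,"rx": 0,"ry": 0,"rz": 0}]}}

```text
t: 5.3
tcp_pos: [0.4849, -0.2211, 0.1601]
tool_rot: [-0.189, 0.982, -0.0, 0.0]
force: [-0.6, 0.5, 0.1]
finger_gap: 0.999
gripper_force: 0.0
```

Run:
```python
from h import *
s=sensors.sense();m=cams.camera_model("wrist");im=cams.snapshot("wrist")
np.save("wrE.npy",m['extrinsics']);print(s['t'],s['tcp_pos'],R.from_quat(s['tool_rot']).as_matrix()[:,0],abs(s['qd']).max())
cv2.imwrite("pics/w3.png",im[:,:,::-1]);print(px(m,[.572,-.19,.018]))
```

```text
5.3 [ 0.48485434 -0.22108977  0.16012015] [-9.28506940e-01 -3.71315025e-01 -1.19034002e-04] 0.0022152999713131
[[308.22106046 323.36323745]]
```

View pics/w3.png

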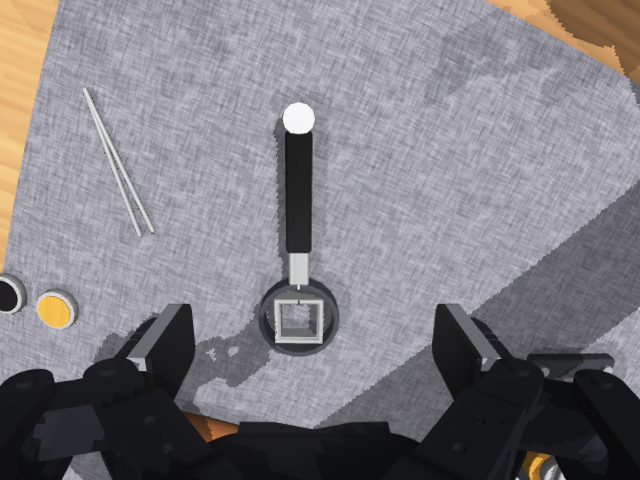

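The wrist picture shows the socket square at about (299,321), the rubber grip running from (298,132) to (299,252), and the ball end at (299,118). Both fingers are open and clear of it.

Run:
```python
from h import *
m=cams.camera_model("wrist");im=cv2.imread("pics/w3.png");g=cv2.cvtColor(im,cv2.COLOR_BGR2GRAY)
def comp(mask,seed):
    n,l,s,c=cv2.connectedComponentsWithStats(mask.astype(np.uint8)); k=l[seed[1],seed[0]]
    ys,xs=np.where(l==k); return np.c_[xs,ys].astype(np.float32)
roi=np.zeros_like(g);roi[290:352,265:335]=1
print(g[321,268:332:2],g[294:350:2,299],g[180,280:318:2])
b=comp((g>150)&(roi>0)&(g<250),(276,320));r=cv2.minAreaRect(b);print(len(b),r)
P=np.array([w(m,p,.018)[:2] for p in cv2.boxPoints(r)])
print(P.round(4),P.mean(0))
for i in range(4):
    d=P[(i+1)%4]-P[i];print(np.hypot(*d).round(4),(np.degrees(np.arctan2(d[1],d[0]))%90).round(2))
k=comp((g<60),(299,180));k=k[(k[:,1]>135)&(k[:,1]<248)];
rows=range(140,245,5);L=np.array([w(m,((k[k[:,1]==y,0].min()+k[k[:,1]==y,0].max())/2,y),.018)[:2] for y in rows])
vx,vy,x0,y0=cv2.fitLine(L.astype(np.float32),cv2.DIST_L2,0,1e-4,1e-4).ravel();print("axis",np.degrees(np.arctan2(vy,vx)),x0,y0)
print("ball",w(m,(298.5,118),.012),"sock-line dist",(P.mean(0)-[x0,y0])@[-vy,vx],"rub ends",w(m,(298,131.5),.021),w(m,(298,253),.018))
```

```text
[ 78  81  72  92 200 183 156 117 141 140 128 120 121 127 131 139 151 155
 135 119 108  72  77  86 103 151 207 194  76  80  81  72] [103 107 105 129 120  86 161 167 166 166 161 150 165 150 135 128 136 111
 102 106 105 111 180 193 193  49  49  49] [ 96  97  90  24  30  33  31  33  32  33  33  33  33  34  33  30 112 145
 147]
1018 ((298.0, 321.0), (42.0, 48.0), 90.0)
[[ 0.5626 -0.2239]
 [ 0.5479 -0.1874]
 [ 0.584  -0.1727]
 [ 0.5992 -0.2104]] [ 0.57343311 -0.19859827]
0.0393 21.88
0.039 22.21
0.0407 21.93
0.039 20.11
axis 21.28303 0.47119486 -0.23821989
ball [ 0.42153248 -0.25748122  0.012     ] sock-line dist -0.00019058849113265684 rub ends [ 0.43046543 -0.25404234  0.021     ] [ 0.51750348 -0.22026399  0.018     ]
```

Call:
{"fn": "move_arm", "kwargs": {"targets": [{"dx": 0,"dy": -0.47,"dz": -0.8,"rx": 0,"ry": 0,"rz": -0.013},{"dx": 0,"dy": 0,"dz": -1,"rx": 0,"ry": 0,"rz": 0},{"dx": 0,"dy": 0,"dz": -1,"rx": 0,"ry": 0,"rz": 0},{"dx": 0,"dy": 0,"dz": -1,"rx": 0,"ry": 0,"rz": 0},{"dx": 0,"dy": 0,"dz": -1,"rx": 0,"ry": 0,"rz": 0},{"dx": 0,"dy": 0,"dz": -0.8,"rx": 0,"ry": 0,"rz": 0},{"dx": 0,"dy": 0,"dz": -0.35,"rx": 0,"ry": 0,"rz": 0},{"dx": 0,"dy": 0,"dz": -0.2,"rx": 0,"ry": 0,"rz": 0},{"dx": 0,"dy": 0,"dz": -0.1,"rx": 0,"ry": 0,"rz": 0},{"dx": 0,"dy": 0,"dz": 0,"rx": 0,"ry": 0,"rz": 0}], "claw": 50}}

```text
t: 6.6
tcp_pos: [0.4851, -0.233, 0.0042]
tool_rot: [-0.186, 0.983, -0.0, 0.0]
force: [0.2, -0.2, -0.5]
finger_gap: 0.503
gripper_force: 0.0
```

Call:
{"fn": "move_arm", "kwargs": {"targets": [{"dx": 0,"dy": 0,"dz": 0,"rx": 0,"ry": 0,"rz": 0},{"dx": 0,"dy": 0,"dz": 0,"rx": 0,"ry": 0,"rz": 0},{"dx": 0,"dy": 0,"dz": 0,"rx": 0,"ry": 0,"rz": 0},{"dx": 0,"dy": 0,"dz": 0,"rx": 0,"ry": 0,"rz": 0},{"dx": 0,"dy": 0,"dz": 0,"rx": 0,"ry": 0,"rz": 0},{"dx": 0,"dy": 0,"dz": 0,"rx": 0,"ry": 0,"rz": 0},{"dx": 0,"dy": 0,"dz": 0,"rx": 0,"ry": 0,"rz": 0},{"dx": 0,"dy": 0,"dz": 0,"rx": 0,"ry": 0,"rz": 0},{"dx": 0,"dy": 0,"dz": 0,"rx": 0,"ry": 0,"rz": 0},{"dx": 0,"dy": 0,"dz": 0,"rx": 0,"ry": 0,"rz": 0}], "claw": 0, "newtons": 90}}

```text
t: 7.85
tcp_pos: [0.4848, -0.2328, 0.0038]
tool_rot: [-0.186, 0.983, -0.0, -0.0]
force: [-0.8, 0.6, -0.3]
finger_gap: -0.001
gripper_force: 0.0
```

Run:
```python
from h import *
s=sensors.sense();print(s['tcp_pos'],s['finger_gap'],s['gripper_force'])
a=cams.snapshot("wrist");b=cams.snapshot("side")[140:260,300:460]
b=cv2.resize(b,(640,480),interpolation=cv2.INTER_CUBIC)
cv2.imwrite("pics/w4.png",cv2.resize(np.hstack([a,b]),(800,300))[:,:,::-1])
```

```text
[ 0.48480429 -0.23282626  0.00375827] -0.001234353396055393 0.0
```

View pics/w4.png

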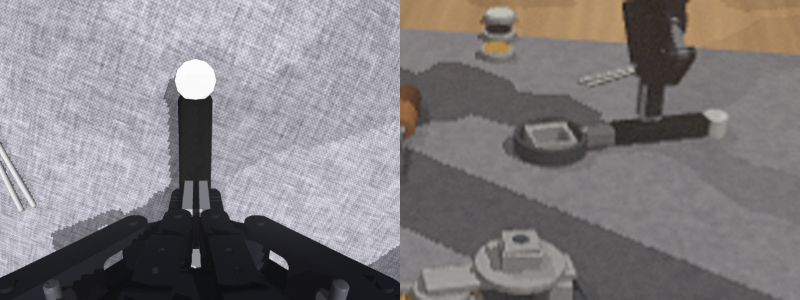

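The left half shows the shut fingertips at about (195,182), i.e. (312,291) full size, lying in line with the handle. The right half shows the fingers ending at the top of the grip, with the wrench still flat where it was. So the fingers closed above the bar; I'll compare against the projected TCP.

Run:
```python
from h import *
s=sensors.sense();m=cams.camera_model("wrist");T=R.from_quat(s['tool_rot']).as_matrix()
for o in (0,-.01,-.019,-.03):print(o,[px(m,s['tcp_pos']+T@[dx,0,o])[0].round(0) for dx in(-.011,0,.011)])
print(manip.grasp_offset, s['force'],s['ft_torque'],[px(cams.camera_model("side"),s['tcp_pos']+T@[0,0,o])[0].round(1) for o in(0,-.02,-.04)])
```

```text
0 [array([312., 311.]), array([312., 288.]), array([312., 264.])]
-0.01 [array([312., 321.]), array([312., 297.]), array([312., 272.])]
-0.019 [array([312., 332.]), array([312., 307.]), array([312., 281.])]
-0.03 [array([312., 347.]), array([312., 320.]), array([312., 292.])]
0.0187 [ 0.11223502 -0.42852732  0.38095291] [-0.04963939  0.01472424  0.046141  ] [array([397.9, 193.8]), array([398.7, 186.2]), array([399.5, 178.5])]
```

The fingertips end about 20 mm behind the reported TCP in both views, so I need to be about 20 mm lower. I'll open, descend while watching the force, and close again.

Call:
{"fn": "move_arm", "kwargs": {"targets": [{"dx": 0,"dy": 0,"dz": 0,"rx": 0,"ry": 0,"rz": 0},{"dx": 0,"dy": 0,"dz": 0,"rx": 0,"ry": 0,"rz": 0},{"dx": 0,"dy": 0,"dz": 0,"rx": 0,"ry": 0,"rz": 0},{"dx": 0,"dy": 0,"dz": 0,"rx": 0,"ry": 0,"rz": 0},{"dx": 0,"dy": 0,"dz": -0.15,"rx": 0,"ry": 0,"rz": 0},{"dx": 0,"dy": 0,"dz": -0.15,"rx": 0,"ry": 0,"rz": 0},{"dx": 0,"dy": 0,"dz": -0.1,"rx": 0,"ry": 0,"rz": 0},{"dx": 0,"dy": 0,"dz": -0.1,"rx": 0,"ry": 0,"rz": 0},{"dx": 0,"dy": 0,"dz": 0,"rx": 0,"ry": 0,"rz": 0},{"dx": 0,"dy": 0,"dz": 0,"rx": 0,"ry": 0,"rz": 0}], "claw": 50}}

```text
t: 9.2
tcp_pos: [0.4848, -0.2329, -0.0087]
tool_rot: [-0.186, 0.983, -0.0, 0.0]
force: [-0.1, -0.7, 0.5]
finger_gap: 0.499
gripper_force: 0.0
```

Call:
{"fn": "move_arm", "kwargs": {"targets": [{"dx": 0,"dy": 0,"dz": -0.15,"rx": 0,"ry": 0,"rz": 0},{"dx": 0,"dy": 0,"dz": -0.1,"rx": 0,"ry": 0,"rz": 0},{"dx": 0,"dy": 0,"dz": 0,"rx": 0,"ry": 0,"rz": 0},{"dx": 0,"dy": 0,"dz": 0,"rx": 0,"ry": 0,"rz": 0},{"dx": 0,"dy": 0,"dz": 0,"rx": 0,"ry": 0,"rz": 0},{"dx": 0,"dy": 0,"dz": 0,"rx": 0,"ry": 0,"rz": 0},{"dx": 0,"dy": 0,"dz": 0,"rx": 0,"ry": 0,"rz": 0},{"dx": 0,"dy": 0,"dz": 0,"rx": 0,"ry": 0,"rz": 0},{"dx": 0,"dy": 0,"dz": 0,"rx": 0,"ry": 0,"rz": 0},{"dx": 0,"dy": 0,"dz": 0,"rx": 0,"ry": 0,"rz": 0}], "claw": 0, "newtons": 90}}

```text
t: 10.45
tcp_pos: [0.485, -0.233, -0.0131]
tool_rot: [-0.185, 0.983, -0.0, 0.0]
force: [-2.5, 0.4, 15.9]
finger_gap: 0.203
gripper_force: 87.8
```

Call:
{"fn": "move_arm", "kwargs": {"targets": [{"dx": 0,"dy": 0,"dz": 0.2,"rx": 0,"ry": 0,"rz": 0},{"dx": 0,"dy": 0,"dz": 0.4,"rx": 0,"ry": 0,"rz": 0},{"dx": 0,"dy": 0,"dz": 0.6,"rx": 0,"ry": 0,"rz": 0},{"dx": 0,"dy": 0,"dz": 0.8,"rx": 0,"ry": 0,"rz": 0},{"dx": 0,"dy": 0,"dz": 0.8,"rx": 0,"ry": 0,"rz": 0},{"dx": 0,"dy": 0,"dz": 0.8,"rx": 0,"ry": 0,"rz": 0},{"dx": 0,"dy": 0,"dz": 0.6,"rx": 0,"ry": 0,"rz": 0},{"dx": 0,"dy": 0,"dz": 0.4,"rx": 0,"ry": 0,"rz": 0},{"dx": 0,"dy": 0,"dz": 0.2,"rx": 0,"ry": 0,"rz": 0},{"dx": 0,"dy": 0,"dz": 0,"rx": 0,"ry": 0,"rz": 0}]}}

```text
t: 11.7
tcp_pos: [0.4848, -0.2328, 0.105]
tool_rot: [-0.186, 0.983, 0.0, -0.0]
force: [0.0, -0.3, -2.7]
finger_gap: 0.205
gripper_force: 88.2
```

Call:
{"fn": "move_arm", "kwargs": {"targets": [{"dx": -0.03,"dy": 0.3,"dz": 0,"rx": 0,"ry": 0,"rz": -0.02},{"dx": -0.03,"dy": 0.6,"dz": 0,"rx": 0,"ry": 0,"rz": -0.03},{"dx": -0.03,"dy": 0.8,"dz": 0,"rx": 0,"ry": 0,"rz": -0.03},{"dx": -0.03,"dy": 0.8,"dz": 0,"rx": 0,"ry": 0,"rz": -0.03},{"dx": -0.03,"dy": 0.8,"dz": 0,"rx": 0,"ry": 0,"rz": -0.03},{"dx": -0.03,"dy": 0.8,"dz": 0,"rx": 0,"ry": 0,"rz": -0.03},{"dx": -0.03,"dy": 0.8,"dz": 0,"rx": 0,"ry": 0,"rz": -0.03},{"dx": -0.03,"dy": 0.8,"dz": 0,"rx": 0,"ry": 0,"rz": -0.03},{"dx": -0.03,"dy": 0.8,"dz": 0,"rx": 0,"ry": 0,"rz": -0.03},{"dx": -0.03,"dy": 0.8,"dz": 0,"rx": 0,"ry": 0,"rz": -0.03}]}}

```text
t: 12.95
tcp_pos: [0.4764, -0.049, 0.1044]
tool_rot: [-0.11, 0.994, 0.001, -0.001]
force: [0.4, 0.6, -3.1]
finger_gap: 0.206
gripper_force: 88.2
```

Call:
{"fn": "move_arm", "kwargs": {"targets": [{"dx": -0.01,"dy": 0.8,"dz": 0,"rx": 0,"ry": 0,"rz": 0},{"dx": 0,"dy": 0.8,"dz": 0,"rx": 0,"ry": 0,"rz": 0},{"dx": 0,"dy": 0.8,"dz": 0,"rx": 0,"ry": 0,"rz": 0},{"dx": 0,"dy": 0.8,"dz": 0,"rx": 0,"ry": 0,"rz": 0},{"dx": 0,"dy": 0.5,"dz": 0,"rx": 0,"ry": 0,"rz": 0},{"dx": 0,"dy": 0.3,"dz": 0,"rx": 0,"ry": 0,"rz": 0},{"dx": 0,"dy": 0,"dz": 0,"rx": 0,"ry": 0,"rz": 0},{"dx": 0,"dy": 0,"dz": 0,"rx": 0,"ry": 0,"rz": 0},{"dx": 0,"dy": 0,"dz": 0,"rx": 0,"ry": 0,"rz": 0},{"dx": 0,"dy": 0,"dz": 0,"rx": 0,"ry": 0,"rz": 0}]}}

```text
t: 14.2
tcp_pos: [0.4772, 0.0493, 0.105]
tool_rot: [-0.11, 0.994, -0.0, 0.0]
force: [-0.1, 0.0, -2.7]
finger_gap: 0.204
gripper_force: 88.2
```

Run:
```python
from h import *
s=sensors.sense();print(s['t'],s['tcp_pos'],s['tool_rot'],s['finger_gap'],s['ft_torque'])
im=[]
for n,(u,v) in (("scene",(312,210)),("side",(350,225))):
    a=cams.snapshot(n)[:,:,::-1];cv2.imwrite(f"pics/{n}5.png",a)
    im.append(cv2.resize(a[v-70:v+50,u-70:u+50],(400,400),interpolation=cv2.INTER_CUBIC))
cv2.imwrite("pics/c5.png",np.hstack(im))
```

```text
14.2 [0.47715474 0.04927655 0.10504608] [-1.10280195e-01  9.93900536e-01 -3.55665162e-05  5.26242787e-05] 0.20411456525727198 [-0.06666607  0.2028277   0.04764775]
```

View pics/c5.png

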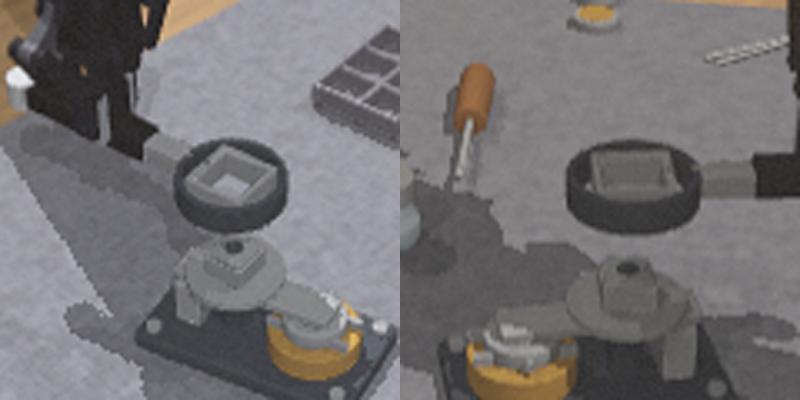

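The crops show the wrench held level over the nut. In the left (scene) half the ring spans x 174–288 and y 137–232, with the stud at (235,245). In the right (side) half the ring spans x 566–701 and y 139–233, with the stud at (627,268).

Run:
```python
from h import *
N=np.array([.570,.0703]);a=np.linspace(0,6.28,90)
Cg=np.concatenate([np.c_[N[0]+.034*np.cos(a),N[1]+.034*np.sin(a),0*a+z] for z in(.1181,.1361)])
for n,o,box,stud in(("scene",(242,140),(174,288,137,232),(235,245)),("side",(280,155),(166,301,139,233),(227,268))):
    m=cams.camera_model(n);p=px(m,Cg);k=.3
    mc=(p.min(0)+p.max(0))/2;oc=np.array(o)+k*np.array([(box[0]+box[1])/2,(box[2]+box[3])/2])
    so=np.array(o)+k*np.array(stud);sp=px(m,[*N,.076])[0]
    print(n,"ring obs-model",(oc-mc).round(2),"stud obs-model",(so-sp).round(2))
    for d in np.eye(3)*.001: print(" px/mm",(px(m,np.r_[N,.12]+d)-px(m,np.r_[N,.12])).round(2))
```

```text
scene ring obs-model [ 0.44 -0.97] stud obs-model [ 1.03 -1.39]
 px/mm [[0.33 0.24]]
 px/mm [[ 0.37 -0.23]]
 px/mm [[-0.01 -0.38]]
side ring obs-model [1.15 1.26] stud obs-model [0.28 0.82]
 px/mm [[-0.59 -0.05]]
 px/mm [[-0.07  0.3 ]]
 px/mm [[ 0.02 -0.51]]
```

Call:
{"fn": "move_arm", "kwargs": {"targets": [{"dx": 0.03,"dy": 0,"dz": -0.3,"rx": 0,"ry": 0,"rz": 0},{"dx": 0,"dy": 0,"dz": -0.4,"rx": 0,"ry": 0,"rz": 0},{"dx": 0,"dy": 0,"dz": -0.4,"rx": 0,"ry": 0,"rz": 0},{"dx": 0,"dy": 0,"dz": -0.3,"rx": 0,"ry": 0,"rz": 0},{"dx": 0,"dy": 0,"dz": -0.1,"rx": 0,"ry": 0,"rz": 0},{"dx": 0,"dy": 0,"dz": -0.1,"rx": 0,"ry": 0,"rz": 0},{"dx": 0,"dy": 0,"dz": -0.1,"rx": 0,"ry": 0,"rz": 0},{"dx": 0,"dy": 0,"dz": -0.1,"rx": 0,"ry": 0,"rz": 0},{"dx": 0,"dy": 0,"dz": 0,"rx": 0,"ry": 0,"rz": 0},{"dx": 0,"dy": 0,"dz": 0,"rx": 0,"ry": 0,"rz": 0}]}}

```text
t: 15.55
tcp_pos: [0.4779, 0.0497, 0.0601]
tool_rot: [-0.111, 0.994, -0.0, 0.0]
force: [0.0, -0.3, -2.9]
finger_gap: 0.204
gripper_force: 88.2
```

Call:
{"fn": "move_arm", "kwargs": {"targets": [{"dx": 0,"dy": 0,"dz": -0.06,"rx": 0,"ry": 0,"rz": 0},{"dx": 0,"dy": 0,"dz": -0.06,"rx": 0,"ry": 0,"rz": 0},{"dx": 0,"dy": 0,"dz": -0.06,"rx": 0,"ry": 0,"rz": 0},{"dx": 0,"dy": 0,"dz": -0.06,"rx": 0,"ry": 0,"rz": 0},{"dx": 0,"dy": 0,"dz": -0.06,"rx": 0,"ry": 0,"rz": 0},{"dx": 0,"dy": 0,"dz": -0.06,"rx": 0,"ry": 0,"rz": 0},{"dx": 0,"dy": 0,"dz": 0,"rx": 0,"ry": 0,"rz": 0},{"dx": 0,"dy": 0,"dz": 0,"rx": 0,"ry": 0,"rz": 0},{"dx": 0,"dy": 0,"dz": 0,"rx": 0,"ry": 0,"rz": 0},{"dx": 0,"dy": 0,"dz": 0,"rx": 0,"ry": 0,"rz": 0}]}}

```text
t: 16.8
tcp_pos: [0.4778, 0.0497, 0.0511]
tool_rot: [-0.111, 0.994, -0.0, 0.0]
force: [0.6, -0.9, -3.1]
finger_gap: 0.205
gripper_force: 88.2
```

Call:
{"fn": "move_arm", "kwargs": {"targets": [{"dx": 0,"dy": 0,"dz": -0.06,"rx": 0,"ry": 0,"rz": 0},{"dx": 0,"dy": 0,"dz": -0.06,"rx": 0,"ry": 0,"rz": 0},{"dx": 0,"dy": 0,"dz": -0.06,"rx": 0,"ry": 0,"rz": 0},{"dx": 0,"dy": 0,"dz": -0.04,"rx": 0,"ry": 0,"rz": 0},{"dx": 0,"dy": 0,"dz": 0,"rx": 0,"ry": 0,"rz": 0},{"dx": 0,"dy": 0,"dz": 0,"rx": 0,"ry": 0,"rz": 0},{"dx": 0,"dy": 0,"dz": 0,"rx": 0,"ry": 0,"rz": 0},{"dx": 0,"dy": 0,"dz": 0,"rx": 0,"ry": 0,"rz": 0},{"dx": 0,"dy": 0,"dz": 0,"rx": 0,"ry": 0,"rz": 0},{"dx": 0,"dy": 0,"dz": 0,"rx": 0,"ry": 0,"rz": 0}]}}

```text
t: 18.05
tcp_pos: [0.4778, 0.0497, 0.0455]
tool_rot: [-0.111, 0.994, 0.0, -0.0]
force: [-0.4, -0.4, -2.1]
finger_gap: 0.208
gripper_force: 88.3
```

Run:
```python
from h import *
s=sensors.sense();print(s['tcp_pos'],s['force'],s['ft_torque'])
```

```text
[0.47778663 0.04968318 0.04551697] [-0.44856734 -0.4288966  -2.12283338] [-0.03576592  0.17235137  0.01675776]
```

```bash
cat > arc.py <<'E'
import numpy as np,sys
N=np.array([.5703,.0703]);r0=np.array([.4778,.0497])-N
def P(t):
    c,s=np.cos(t),np.sin(t);return N+np.array([[c,s],[-s,c]])@r0
t=float(sys.argv[1])
for st in sys.argv[2:]:
    t2=t+float(st);d=(P(t2)-P(t))/.025;t=t2;print(f"t={t:.3f} dx {d[0]:.3f} dy {d[1]:.3f} rz {-float(st)/np.radians(30):.4f} pos {P(t).round(4)}")
E
python3 arc.py 0 .02 .03 .04 .04 .04 .04 .04 .04 .03 .02; echo; python3 arc.py .34 $(yes .06|head -11)
```

```text
t=0.020 dx -0.016 dy 0.074 rz -0.0382 pos [0.4774 0.0516]
t=0.050 dx -0.021 dy 0.112 rz -0.0573 pos [0.4769 0.0543]
t=0.090 dx -0.023 dy 0.150 rz -0.0764 pos [0.4763 0.0581]
t=0.130 dx -0.017 dy 0.151 rz -0.0764 pos [0.4759 0.0619]
t=0.170 dx -0.010 dy 0.151 rz -0.0764 pos [0.4756 0.0656]
t=0.210 dx -0.004 dy 0.152 rz -0.0764 pos [0.4755 0.0694]
t=0.250 dx 0.002 dy 0.152 rz -0.0764 pos [0.4756 0.0732]
t=0.290 dx 0.008 dy 0.151 rz -0.0764 pos [0.4758 0.077 ]
t=0.320 dx 0.010 dy 0.113 rz -0.0573 pos [0.476  0.0798]
t=0.340 dx 0.008 dy 0.075 rz -0.0382 pos [0.4762 0.0817]

t=0.400 dx 0.034 dy 0.225 rz -0.1146 pos [0.4771 0.0873]
t=0.460 dx 0.048 dy 0.222 rz -0.1146 pos [0.4783 0.0929]
t=0.520 dx 0.061 dy 0.219 rz -0.1146 pos [0.4798 0.0984]
t=0.580 dx 0.074 dy 0.215 rz -0.1146 pos [0.4816 0.1038]
t=0.640 dx 0.087 dy 0.210 rz -0.1146 pos [0.4838 0.109 ]
t=0.700 dx 0.099 dy 0.205 rz -0.1146 pos [0.4863 0.1141]
t=0.760 dx 0.111 dy 0.198 rz -0.1146 pos [0.4891 0.1191]
t=0.820 dx 0.123 dy 0.191 rz -0.1146 pos [0.4921 0.1239]
t=0.880 dx 0.134 dy 0.184 rz -0.1146 pos [0.4955 0.1285]
t=0.940 dx 0.145 dy 0.175 rz -0.1146 pos [0.4991 0.1328]
t=1.000 dx 0.155 dy 0.166 rz -0.1146 pos [0.503 0.137]
```

Call:
{"fn": "move_arm", "kwargs": {"targets": [{"dx": -0.016,"dy": 0.074,"dz": -0.02,"rx": 0,"ry": 0,"rz": -0.038},{"dx": -0.021,"dy": 0.112,"dz": 0,"rx": 0,"ry": 0,"rz": -0.057},{"dx": -0.023,"dy": 0.15,"dz": 0,"rx": 0,"ry": 0,"rz": -0.076},{"dx": -0.017,"dy": 0.151,"dz": 0,"rx": 0,"ry": 0,"rz": -0.076},{"dx": -0.01,"dy": 0.151,"dz": 0,"rx": 0,"ry": 0,"rz": -0.076},{"dx": -0.004,"dy": 0.152,"dz": 0,"rx": 0,"ry": 0,"rz": -0.076},{"dx": 0.002,"dy": 0.152,"dz": 0,"rx": 0,"ry": 0,"rz": -0.076},{"dx": 0.008,"dy": 0.151,"dz": 0,"rx": 0,"ry": 0,"rz": -0.076},{"dx": 0.01,"dy": 0.113,"dz": 0,"rx": 0,"ry": 0,"rz": -0.057},{"dx": 0.008,"dy": 0.075,"dz": 0,"rx": 0,"ry": 0,"rz": -0.038}]}}

```text
t: 19.3
tcp_pos: [0.4771, 0.0815, 0.0451]
tool_rot: [0.059, 0.998, -0.0, 0.001]
force: [1.4, -4.2, -1.5]
finger_gap: 0.204
gripper_force: 88.4
```

```bash
cat > st.py <<'E'
from h import *
N=np.array([.5703,.0703]);s=sensors.sense();f=s['force'];r=s['tcp_pos'][:2]-N
x=R.from_quat(s['tool_rot']).as_matrix()[:,0]
print(s['t'],s['tcp_pos'].round(4),"ang",np.degrees(np.arctan2(r[1],r[0])).round(2)%360,"tool",np.degrees(np.arctan2(x[1],x[0])).round(2)%360,"F",f.round(1),"M",s['ft_torque'].round(3),"about axis",(s['ft_torque'][2]+r[0]*f[1]-r[1]*f[0]).round(3))
E
python3 st.py
```

```text
19.3 [0.4771 0.0815 0.0451] ang 173.15 tool 173.24 F [ 1.4 -4.2 -1.5] M [-0.637 -0.137 -0.175] about axis 0.2
```

Call:
{"fn": "move_arm", "kwargs": {"targets": [{"dx": 0.006,"dy": 0.045,"dz": 0,"rx": 0,"ry": 0,"rz": -0.023},{"dx": 0.007,"dy": 0.045,"dz": 0,"rx": 0,"ry": 0,"rz": -0.023},{"dx": 0.007,"dy": 0.045,"dz": 0,"rx": 0,"ry": 0,"rz": -0.023},{"dx": 0.008,"dy": 0.045,"dz": 0,"rx": 0,"ry": 0,"rz": -0.023},{"dx": 0.008,"dy": 0.045,"dz": 0,"rx": 0,"ry": 0,"rz": -0.023},{"dx": 0.009,"dy": 0.045,"dz": 0,"rx": 0,"ry": 0,"rz": -0.023},{"dx": 0.009,"dy": 0.045,"dz": 0,"rx": 0,"ry": 0,"rz": -0.023},{"dx": 0.01,"dy": 0.044,"dz": 0,"rx": 0,"ry": 0,"rz": -0.023},{"dx": 0.01,"dy": 0.044,"dz": 0,"rx": 0,"ry": 0,"rz": -0.023},{"dx": 0.01,"dy": 0.044,"dz": 0,"rx": 0,"ry": 0,"rz": -0.023}]}}

```text
t: 20.55
tcp_pos: [0.4792, 0.0927, 0.0451]
tool_rot: [0.119, 0.993, -0.0, 0.001]
force: [2.9, -4.7, -2.3]
finger_gap: 0.205
gripper_force: 88.4
```

```bash
python3 st.py; python3 arc.py .46 $(yes .012|head -50)|awk 'NR%5==0'
```

```text
20.55 [0.4792 0.0927 0.0451] ang 166.17 tool 166.38 F [ 2.9 -4.7 -2.3] M [-0.775 -0.33  -0.22 ] about axis 0.139
t=0.520 dx 0.013 dy 0.044 rz -0.0229 pos [0.4798 0.0984]
t=0.580 dx 0.016 dy 0.043 rz -0.0229 pos [0.4816 0.1038]
t=0.640 dx 0.018 dy 0.042 rz -0.0229 pos [0.4838 0.109 ]
t=0.700 dx 0.021 dy 0.040 rz -0.0229 pos [0.4863 0.1141]
t=0.760 dx 0.023 dy 0.039 rz -0.0229 pos [0.4891 0.1191]
t=0.820 dx 0.025 dy 0.038 rz -0.0229 pos [0.4921 0.1239]
t=0.880 dx 0.028 dy 0.036 rz -0.0229 pos [0.4955 0.1285]
t=0.940 dx 0.030 dy 0.034 rz -0.0229 pos [0.4991 0.1328]
t=1.000 dx 0.032 dy 0.033 rz -0.0229 pos [0.503 0.137]
t=1.060 dx 0.034 dy 0.031 rz -0.0229 pos [0.5071 0.1409]
```

Call:
{"fn": "move_arm", "kwargs": {"targets": [{"dx": 0.011,"dy": 0.044,"dz": 0,"rx": 0,"ry": 0,"rz": -0.023},{"dx": 0.012,"dy": 0.044,"dz": 0,"rx": 0,"ry": 0,"rz": -0.023},{"dx": 0.012,"dy": 0.044,"dz": 0,"rx": 0,"ry": 0,"rz": -0.023},{"dx": 0.013,"dy": 0.044,"dz": 0,"rx": 0,"ry": 0,"rz": -0.023},{"dx": 0.013,"dy": 0.044,"dz": 0,"rx": 0,"ry": 0,"rz": -0.023},{"dx": 0.014,"dy": 0.043,"dz": 0,"rx": 0,"ry": 0,"rz": -0.023},{"dx": 0.014,"dy": 0.043,"dz": 0,"rx": 0,"ry": 0,"rz": -0.023},{"dx": 0.015,"dy": 0.043,"dz": 0,"rx": 0,"ry": 0,"rz": -0.023},{"dx": 0.015,"dy": 0.043,"dz": 0,"rx": 0,"ry": 0,"rz": -0.023},{"dx": 0.016,"dy": 0.043,"dz": 0,"rx": 0,"ry": 0,"rz": -0.023}]}}

```text
t: 21.8
tcp_pos: [0.4826, 0.1035, 0.0451]
tool_rot: [0.178, 0.984, -0.0, 0.001]
force: [3.2, -3.7, -1.5]
finger_gap: 0.207
gripper_force: 88.4
```

```bash
python3 st.py
```

```text
21.8 [0.4826 0.1035 0.0451] ang 159.26 tool 159.49 F [ 3.2 -3.7 -1.5] M [-0.834 -0.434 -0.166] about axis 0.05
```

Call:
{"fn": "move_arm", "kwargs": {"targets": [{"dx": 0.016,"dy": 0.043,"dz": 0,"rx": 0,"ry": 0,"rz": -0.023},{"dx": 0.017,"dy": 0.042,"dz": 0,"rx": 0,"ry": 0,"rz": -0.023},{"dx": 0.017,"dy": 0.042,"dz": 0,"rx": 0,"ry": 0,"rz": -0.023},{"dx": 0.018,"dy": 0.042,"dz": 0,"rx": 0,"ry": 0,"rz": -0.023},{"dx": 0.018,"dy": 0.042,"dz": 0,"rx": 0,"ry": 0,"rz": -0.023},{"dx": 0.019,"dy": 0.041,"dz": 0,"rx": 0,"ry": 0,"rz": -0.023},{"dx": 0.019,"dy": 0.041,"dz": 0,"rx": 0,"ry": 0,"rz": -0.023},{"dx": 0.02,"dy": 0.041,"dz": 0,"rx": 0,"ry": 0,"rz": -0.023},{"dx": 0.02,"dy": 0.041,"dz": 0,"rx": 0,"ry": 0,"rz": -0.023},{"dx": 0.021,"dy": 0.04,"dz": 0,"rx": 0,"ry": 0,"rz": -0.023}]}}

```text
t: 23.05
tcp_pos: [0.4872, 0.1138, 0.0451]
tool_rot: [0.237, 0.972, -0.0, 0.001]
force: [2.7, -5.4, -1.7]
finger_gap: 0.203
gripper_force: 88.4
```

```bash
python3 st.py
```

```text
23.05 [0.4872 0.1138 0.0451] ang 152.35 tool 152.61 F [ 2.7 -5.4 -1.7] M [-0.866 -0.404 -0.113] about axis 0.219
```

Call:
{"fn": "move_arm", "kwargs": {"targets": [{"dx": 0.021,"dy": 0.04,"dz": 0,"rx": 0,"ry": 0,"rz": -0.023},{"dx": 0.022,"dy": 0.04,"dz": 0,"rx": 0,"ry": 0,"rz": -0.023},{"dx": 0.022,"dy": 0.04,"dz": 0,"rx": 0,"ry": 0,"rz": -0.023},{"dx": 0.023,"dy": 0.039,"dz": 0,"rx": 0,"ry": 0,"rz": -0.023},{"dx": 0.023,"dy": 0.039,"dz": 0,"rx": 0,"ry": 0,"rz": -0.023},{"dx": 0.023,"dy": 0.039,"dz": 0,"rx": 0,"ry": 0,"rz": -0.023},{"dx": 0.024,"dy": 0.038,"dz": 0,"rx": 0,"ry": 0,"rz": -0.023},{"dx": 0.024,"dy": 0.038,"dz": 0,"rx": 0,"ry": 0,"rz": -0.023},{"dx": 0.025,"dy": 0.038,"dz": 0,"rx": 0,"ry": 0,"rz": -0.023},{"dx": 0.025,"dy": 0.038,"dz": 0,"rx": 0,"ry": 0,"rz": -0.023}]}}

```text
t: 24.3
tcp_pos: [0.4923, 0.1223, 0.045]
tool_rot: [0.293, 0.956, -0.001, 0.0]
force: [2.3, -10.0, -2.5]
finger_gap: 0.205
gripper_force: 88.5
```

```bash
python3 st.py
```

```text
24.3 [0.4923 0.1223 0.045 ] ang 146.3 tool 145.96 F [  2.3 -10.   -2.5] M [-1.553 -0.387  0.41 ] about axis 1.074
```

Call:
{"fn": "move_arm", "kwargs": {"targets": [{"dx": 0.026,"dy": 0.037,"dz": 0,"rx": 0,"ry": 0,"rz": -0.023},{"dx": 0.026,"dy": 0.037,"dz": 0,"rx": 0,"ry": 0,"rz": -0.023},{"dx": 0.027,"dy": 0.036,"dz": 0,"rx": 0,"ry": 0,"rz": -0.023},{"dx": 0.027,"dy": 0.036,"dz": 0,"rx": 0,"ry": 0,"rz": -0.023},{"dx": 0,"dy": 0,"dz": 0,"rx": 0,"ry": 0,"rz": 0},{"dx": 0,"dy": 0,"dz": 0,"rx": 0,"ry": 0,"rz": 0},{"dx": 0,"dy": 0,"dz": 0,"rx": 0,"ry": 0,"rz": 0},{"dx": 0,"dy": 0,"dz": 0,"rx": 0,"ry": 0,"rz": 0},{"dx": 0,"dy": 0,"dz": 0,"rx": 0,"ry": 0,"rz": 0},{"dx": 0,"dy": 0,"dz": 0,"rx": 0,"ry": 0,"rz": 0}]}}

```text
t: 25.55
tcp_pos: [0.4948, 0.126, 0.045]
tool_rot: [0.315, 0.949, -0.001, 0.0]
force: [2.1, -8.6, -0.5]
finger_gap: 0.208
gripper_force: 88.5
```

```bash
python3 st.py
python3 - <<'E'
from h import *
im=[]
for n,(u,v) in (("scene",(312,220)),("side",(350,230))):
    a=cams.snapshot(n)[:,:,::-1]
    im.append(cv2.resize(a[v-40:v+30,u-35:u+35],(400,400),interpolation=cv2.INTER_CUBIC))
cv2.imwrite("pics/c6.png",np.hstack(im))
E
```

```text
25.55 [0.4948 0.126  0.045 ] ang 143.6 tool 143.23 F [ 2.1 -8.6 -0.5] M [-1.504 -0.336  0.446] about axis 0.982
```

View pics/c6.png

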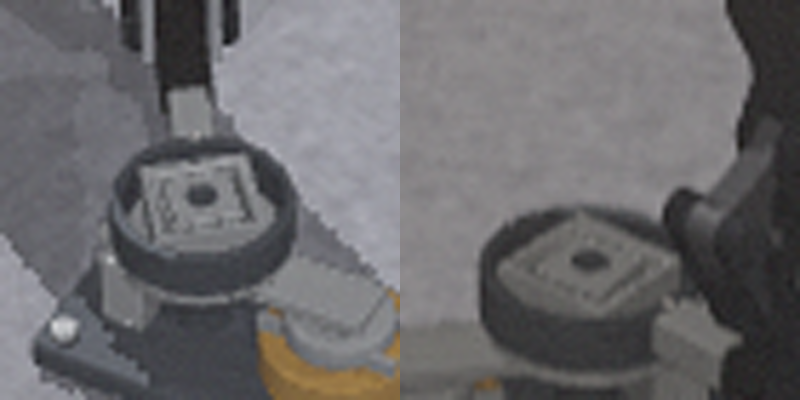

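The crops show the socket fully down over the nut: the nut top sits level inside the socket at (203,193) on the left and (588,260) on the right. The torque has stayed flat near 1.0 N m while the handle followed the move, so the wrench is giving. The handle is now between 0.05 and 0.15 rad, so 0.09 more is a clear click with margin.

Call:
{"fn": "move_arm", "kwargs": {"targets": [{"dx": 0.03,"dy": 0.039,"dz": 0,"rx": 0,"ry": 0,"rz": -0.0246},{"dx": 0.03,"dy": 0.038,"dz": 0,"rx": 0,"ry": 0,"rz": -0.0246},{"dx": 0.031,"dy": 0.038,"dz": 0,"rx": 0,"ry": 0,"rz": -0.0246},{"dx": 0.031,"dy": 0.038,"dz": 0,"rx": 0,"ry": 0,"rz": -0.0246},{"dx": 0.032,"dy": 0.037,"dz": 0,"rx": 0,"ry": 0,"rz": -0.0246},{"dx": 0.032,"dy": 0.037,"dz": 0,"rx": 0,"ry": 0,"rz": -0.0246},{"dx": 0.032,"dy": 0.037,"dz": 0,"rx": 0,"ry": 0,"rz": -0.0246},{"dx": 0,"dy": 0,"dz": 0,"rx": 0,"ry": 0,"rz": 0},{"dx": 0,"dy": 0,"dz": 0,"rx": 0,"ry": 0,"rz": 0},{"dx": 0,"dy": 0,"dz": 0,"rx": 0,"ry": 0,"rz": 0}]}}

```text
t: 26.9
tcp_pos: [0.5001, 0.1324, 0.045]
tool_rot: [0.358, 0.934, -0.002, 0.0]
force: [2.3, -9.6, -0.4]
finger_gap: 0.208
gripper_force: 88.6
```

```bash
python3 st.py
```

```text
26.9 [0.5001 0.1324 0.045 ] ang 138.53 tool 138.09 F [ 2.3 -9.6 -0.4] M [-1.615 -0.316  0.535] about axis 1.064
```

Call:
{"fn": "move_arm", "kwargs": {"targets": [{"dx": -0.033,"dy": -0.038,"dz": 0,"rx": 0,"ry": 0,"rz": 0.0254},{"dx": -0.033,"dy": -0.038,"dz": 0,"rx": 0,"ry": 0,"rz": 0.0254},{"dx": -0.032,"dy": -0.039,"dz": 0,"rx": 0,"ry": 0,"rz": 0.0254},{"dx": -0.032,"dy": -0.039,"dz": 0,"rx": 0,"ry": 0,"rz": 0.0254},{"dx": -0.031,"dy": -0.039,"dz": 0,"rx": 0,"ry": 0,"rz": 0.0254},{"dx": -0.031,"dy": -0.04,"dz": 0,"rx": 0,"ry": 0,"rz": 0.0254},{"dx": -0.03,"dy": -0.04,"dz": 0,"rx": 0,"ry": 0,"rz": 0.0254},{"dx": -0.03,"dy": -0.04,"dz": 0,"rx": 0,"ry": 0,"rz": 0.0254},{"dx": -0.029,"dy": -0.041,"dz": 0,"rx": 0,"ry": 0,"rz": 0.0254},{"dx": 0,"dy": 0,"dz": 0,"rx": 0,"ry": 0,"rz": 0}]}}

```text
t: 28.15
tcp_pos: [0.4932, 0.1237, 0.045]
tool_rot: [0.301, 0.954, -0.001, 0.0]
force: [1.3, -9.1, -1.0]
finger_gap: 0.2
gripper_force: 88.6
```

```bash
python3 st.py
```

```text
28.15 [0.4932 0.1237 0.045 ] ang 145.29 tool 144.92 F [ 1.3 -9.1 -1. ] M [-1.521 -0.326  0.472] about axis 1.107
```

Call:
{"fn": "move_arm", "kwargs": {"targets": [{"dx": -0.022,"dy": -0.032,"dz": 0,"rx": 0,"ry": 0,"rz": 0.019},{"dx": -0.022,"dy": -0.032,"dz": 0,"rx": 0,"ry": 0,"rz": 0.019},{"dx": -0.021,"dy": -0.032,"dz": 0,"rx": 0,"ry": 0,"rz": 0.019},{"dx": 0,"dy": 0,"dz": 0,"rx": 0,"ry": 0,"rz": 0},{"dx": 0,"dy": 0,"dz": 0,"rx": 0,"ry": 0,"rz": 0},{"dx": 0,"dy": 0,"dz": 0,"rx": 0,"ry": 0,"rz": 0},{"dx": 0,"dy": 0,"dz": 0,"rx": 0,"ry": 0,"rz": 0},{"dx": 0,"dy": 0,"dz": 0,"rx": 0,"ry": 0,"rz": 0},{"dx": 0,"dy": 0,"dz": 0,"rx": 0,"ry": 0,"rz": 0},{"dx": 0,"dy": 0,"dz": 0,"rx": 0,"ry": 0,"rz": 0}]}}

```text
t: 29.4
tcp_pos: [0.4917, 0.1214, 0.045]
tool_rot: [0.287, 0.958, -0.001, 0.0]
force: [3.2, -8.8, -1.5]
finger_gap: 0.201
gripper_force: 88.6
```

```bash
python3 st.py
```

```text
29.4 [0.4917 0.1214 0.045 ] ang 146.99 tool 146.62 F [ 3.2 -8.8 -1.5] M [-1.522 -0.336  0.438] about axis 0.968
```

Call:
{"fn": "move_arm", "kwargs": {"targets": [{"dx": -0.021,"dy": -0.033,"dz": 0,"rx": 0,"ry": 0,"rz": 0.019},{"dx": -0.021,"dy": -0.033,"dz": 0,"rx": 0,"ry": 0,"rz": 0.019},{"dx": -0.02,"dy": -0.033,"dz": 0,"rx": 0,"ry": 0,"rz": 0.019},{"dx": -0.02,"dy": -0.033,"dz": 0,"rx": 0,"ry": 0,"rz": 0.019},{"dx": 0,"dy": 0,"dz": 0,"rx": 0,"ry": 0,"rz": 0},{"dx": 0,"dy": 0,"dz": 0,"rx": 0,"ry": 0,"rz": 0},{"dx": 0,"dy": 0,"dz": 0,"rx": 0,"ry": 0,"rz": 0},{"dx": 0,"dy": 0,"dz": 0,"rx": 0,"ry": 0,"rz": 0},{"dx": 0,"dy": 0,"dz": 0,"rx": 0,"ry": 0,"rz": 0},{"dx": 0,"dy": 0,"dz": 0,"rx": 0,"ry": 0,"rz": 0}]}}

```text
t: 30.65
tcp_pos: [0.4902, 0.1189, 0.0451]
tool_rot: [0.269, 0.963, -0.0, 0.001]
force: [2.3, -6.1, -0.9]
finger_gap: 0.203
gripper_force: 88.4
```

```bash
python3 st.py
```

```text
30.65 [0.4902 0.1189 0.0451] ang 148.75 tool 148.73 F [ 2.3 -6.1 -0.9] M [-1.001 -0.38   0.02 ] about axis 0.397
```

Call:
{"fn": "move_arm", "kwargs": {"targets": [{"dx": -0.02,"dy": -0.034,"dz": 0,"rx": 0,"ry": 0,"rz": 0.019},{"dx": -0.004,"dy": -0.007,"dz": 0,"rx": 0,"ry": 0,"rz": 0.004},{"dx": 0,"dy": 0,"dz": 0,"rx": 0,"ry": 0,"rz": 0},{"dx": 0,"dy": 0,"dz": 0,"rx": 0,"ry": 0,"rz": 0},{"dx": 0,"dy": 0,"dz": 0,"rx": 0,"ry": 0,"rz": 0},{"dx": 0,"dy": 0,"dz": 0,"rx": 0,"ry": 0,"rz": 0},{"dx": 0,"dy": 0,"dz": 0,"rx": 0,"ry": 0,"rz": 0},{"dx": 0,"dy": 0,"dz": 0,"rx": 0,"ry": 0,"rz": 0},{"dx": 0,"dy": 0,"dz": 0,"rx": 0,"ry": 0,"rz": 0},{"dx": 0,"dy": 0,"dz": 0,"rx": 0,"ry": 0,"rz": 0}]}}

```text
t: 31.9
tcp_pos: [0.4898, 0.1183, 0.0451]
tool_rot: [0.264, 0.964, 0.0, 0.001]
force: [2.8, -4.4, -1.3]
finger_gap: 0.207
gripper_force: 88.4
```

```bash
python3 st.py
```

```text
31.9 [0.4898 0.1183 0.0451] ang 149.2 tool 149.35 F [ 2.8 -4.4 -1.3] M [-0.727 -0.433 -0.098] about axis 0.118
```

Unloaded. Next I'll release and rise straight up.

Call:
{"fn": "move_arm", "kwargs": {"targets": [{"dx": 0,"dy": 0,"dz": 0,"rx": 0,"ry": 0,"rz": 0},{"dx": 0,"dy": 0,"dz": 0,"rx": 0,"ry": 0,"rz": 0},{"dx": 0,"dy": 0,"dz": 0,"rx": 0,"ry": 0,"rz": 0},{"dx": 0,"dy": 0,"dz": 0,"rx": 0,"ry": 0,"rz": 0},{"dx": 0,"dy": 0,"dz": 0,"rx": 0,"ry": 0,"rz": 0},{"dx": 0,"dy": 0,"dz": 0,"rx": 0,"ry": 0,"rz": 0},{"dx": 0,"dy": 0,"dz": 0,"rx": 0,"ry": 0,"rz": 0},{"dx": 0,"dy": 0,"dz": 0,"rx": 0,"ry": 0,"rz": 0},{"dx": 0,"dy": 0,"dz": 0,"rx": 0,"ry": 0,"rz": 0},{"dx": 0,"dy": 0,"dz": 0,"rx": 0,"ry": 0,"rz": 0}], "claw": 60}}

```text
t: 33.15
tcp_pos: [0.4889, 0.1185, 0.045]
tool_rot: [0.264, 0.964, -0.0, -0.0]
force: [-1.0, 0.0, 0.6]
finger_gap: 0.596
gripper_force: 0.0
```

Call:
{"fn": "move_arm", "kwargs": {"targets": [{"dx": 0,"dy": 0,"dz": 0.1,"rx": 0,"ry": 0,"rz": 0},{"dx": 0,"dy": 0,"dz": 0.2,"rx": 0,"ry": 0,"rz": 0},{"dx": 0,"dy": 0,"dz": 0.4,"rx": 0,"ry": 0,"rz": 0},{"dx": 0,"dy": 0,"dz": 0.6,"rx": 0,"ry": 0,"rz": 0},{"dx": 0,"dy": 0,"dz": 0.8,"rx": 0,"ry": 0,"rz": 0},{"dx": 0,"dy": 0,"dz": 0.8,"rx": 0,"ry": 0,"rz": 0},{"dx": 0,"dy": 0,"dz": 0.8,"rx": 0,"ry": 0,"rz": 0},{"dx": 0,"dy": 0,"dz": 0.5,"rx": 0,"ry": 0,"rz": 0},{"dx": 0,"dy": 0,"dz": 0.2,"rx": 0,"ry": 0,"rz": 0},{"dx": 0,"dy": 0,"dz": 0,"rx": 0,"ry": 0,"rz": 0}]}}

```text
t: 34.4
tcp_pos: [0.4889, 0.1185, 0.1552]
tool_rot: [0.264, 0.964, 0.0, 0.0]
force: [0.3, -0.3, 0.2]
finger_gap: 0.601
gripper_force: 0.0
```

```bash
python3 st.py
python3 - <<'E'
from h import *
im=[cv2.resize(cams.snapshot("wrist"),(400,300))]
a=cams.snapshot("side")[180:270,290:410];im.append(cv2.resize(a,(400,300),interpolation=cv2.INTER_CUBIC))
cv2.imwrite("pics/c7.png",np.hstack(im)[:,:,::-1])
E
```

```text
34.4 [0.4889 0.1185 0.1552] ang 149.35 tool 149.34 F [ 0.3 -0.3  0.2] M [ 0.019  0.017 -0.04 ] about axis -0.03
```

View pics/c7.png

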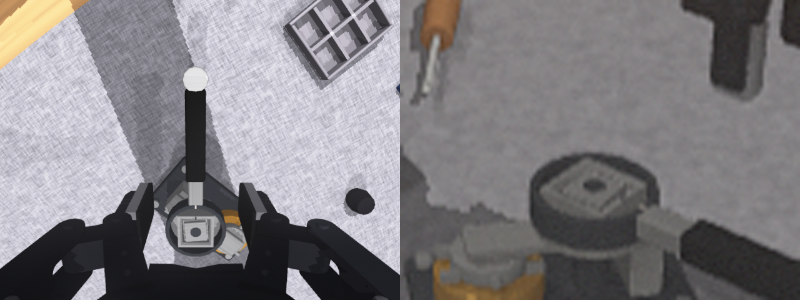

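The picture shows the wrench sitting level and fully down on the nut at (195,232), with its handle square to the socket and the gripper clear of it. I'm handing in.

```bash
python3 -c "
from station import order
print(order.sign_off())"
```

```text
the job is handed in; nothing more can be done
None
```

I turned the nut until the wrench clicked at about 1.0 N m, eased off, and let go with the wrench fully down on the nut; the job was handed in at about 34 s, and the sign-off returned no verdict.

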